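# Set the two-digit code on the thumbwheel bank

### The job

Dial the code into the thumbwheel bank on the bench: turn the wheel with the blue tab until its tab points at the row of three dots, and the wheel with the orange tab until its tab points at the row of one dot. Then let go of both.

Things in the scene. Friction and masses are not known exactly. Their poses are not given: they have to be found in the camera images.
- blue_module: Fixed module with the BLUE-tab wheel, left or right one of two side by side (wheels 68 mm apart). Grey base 104 (x) x 66 (y) x 40 with a white drum, radius 45. Origin: centre of underside, 6 mm above worktop; z up, y along the axle, x away from robot. Axle at x=0, z=49; drum top z=94; grey ribbed wheel 17 wide at y=0. Dot rows beside the wheel, near to far: 1, 2, 3, 4 dots.
- blue_wheel (a joint): Angle (rad) of the blue-tab wheel: 0 tab upright, + tab leans to module +x (away from robot); stops +-0.87. Dot rows 1, 2, 3, 4 lie at -0.576, -0.192, 0.192, 0.576. Tab: flat radial fin, 8 mm thick, 16 wide along the axle, reaching 73 mm from the axle (28 beyond the drum). Turns with friction, about 2 N at the tab; no clicks or spring, stays where left.
- orange_module: The same kind of module, with the ORANGE-tab wheel; sizes, dots and axes as for the blue one. Both stand on one aluminium plate with 46 mm high end brackets beside them and a 22 mm high green terminal strip behind.
- orange_wheel (a joint): Angle (rad) of the orange-tab wheel: 0 tab upright, + tab leans to module +x (away from robot); stops +-0.87. Dot rows 1, 2, 3, 4 lie at -0.576, -0.192, 0.192, 0.576. Tab: flat radial fin, 8 mm thick, 16 wide along the axle, reaching 73 mm from the axle (28 beyond the drum). Turns with friction, about 2 N at the tab; no clicks or spring, stays where left.

How it is judged:
At the end, for the whole second after the job is handed in: The blue tab stands within about 10 degrees (0.18 rad) of the row of three dots (0.192 rad), the orange tab within the same of the row of one dot (-0.576 rad), and both wheels are at rest (value of joint blue_wheel between 0.012 and 0.372 rad and velocity of joint blue_wheel between -0.05 and 0.05 rad/s and value of joint orange_wheel between -0.756 and -0.396 rad and velocity of joint orange_wheel between -0.05 and 0.05 rad/s); the robot touches nothing.
It also fails if it takes over 42 s, if anything falls off the work surface, if the arm or the gripper's body presses on something with over 40 N, if the wrist force passes 120 N, or if a joint passes its speed limit or range.

### The arm

A 6-joint arm with a two-finger parallel gripper is mounted at the origin on a cart in front of the work surface, level with it; the furniture and walls round the work are solid. World frame = base frame: x ahead of the robot, y to its left, z up, the work surface at z = 0. Lengths are in m, angles in rad, forces in N, time in s.
With the tool pointing down it reaches from about 0.4 to 0.825 m from the base axis. Payload 7 kg.
Tool frame: the origin (TCP) lies where the fingers leave the gripper's body, on its centre line; the fingertips stand 73 mm ahead of it and the grasp point (between the pads) lies 54 mm ahead of it; x points along the fingers, y is the direction in which the jaws open and shut, and the axes are right-handed (so a half turn about x gives the same grasp; the last joint's range is limited). The gripper opens to 85 mm and grips with 20 to 120 N. Pads are 22 mm wide; open, the fingers measure 114 mm over their backs; the gripper's body (76 mm by 85 mm) begins 54 mm behind the grasp point. The pads swing forward as they close: fully open they stand 13 mm farther back than shut.
Start: joints at [-0.999, 0.359, 0.012, 0, -1.224, -0.288], TCP at [0.189, -0.648, 0.304] pointing down, gripper open.
Joint ranges: [-3.07, 3.07], [-1.43, 2.12], [-1.02, 1.25], [-3.03, 1.67], [-3.05, -0], [-3.03, 3.03]. Speed limits (rad/s): [2.39, 2.39, 3.01, 3.14, 3.14, 3.14].

### API

Orientations are given as a unit quaternion [w, x, y, z].
In Python, from cell import movep, servo_line, move_joints, grip, dwell, solve_ik, capture, get_calibration, PlanningError, finish_job, read_clock, read_q, read_qvel, read_effort, read_tool_pos, read_ee_rot, read_wrist_force, read_torque, read_width gives the robot as it stands. Calls block until the motion is done:
- movep(position, orientation): joint-space move of the TCP to a pose.
- servo_line(position, velocity=0.15, rot=None, f_stop=None): straight line of the TCP; rot=None keeps the orientation; velocity is the mean speed in m/s. With f_stop (N) it stops when the force on the tool has changed by that much, and returns True; else False.
- move_joints(angles): joint-space move.
- grip(opening): opening from 0.0 (shut) to 1.0 (fully open); the grip force is fixed at half the most; returns when the fingers have stopped.
- dwell(seconds).
- solve_ik(position, orientation): joint angles nearest the present ones, or None.
- capture(name): name is "scene" or "top" or "wrist"; returns (picture, depth): 384x512x3 uint8, blue, green, red; 384x512 float32, m along the optical axis (not along the pixel's ray), 0 where there is no reading.
- get_calibration(name): a dict with "camera_matrix" (3x3 intrinsics, pixels), "k1" (the pictures are not rectified: a ray, as slopes to the right and down, at radius r is drawn at 1 + k1 r^2 times it, then the intrinsics apply), "rvec" (rotation vector, rad) and "tvec" (3), from world to camera coordinates, as OpenCV has them; the wrist camera has in their place "tool_from_camera" (4x4, takes a point from camera to tool coordinates, whose origin is the TCP and whose axes are the tool frame's). Camera axes: x right, y down, z forward; pixel columns grow to the right and rows downward; lengths in m; the calibration is good to about 2 mm. A picture is of the moment at which its call begins: read the wrist's pose just before it. get_calibration takes no time and is no camera call.
A pose or a line that the arm cannot do raises PlanningError and nothing moves.
- finish_job(): hands the job in, once; it reports no verdict.
Readings, each from a call of its own:
- read_clock(): time.
- read_q(): joint angles.
- read_qvel(): joint speeds.
- read_effort(): joint torques, N m.
- read_tool_pos(): TCP position.
- read_ee_rot(): TCP orientation.
- read_wrist_force(): force on the tool from outside, world axes, zero at the start.
- read_torque(): the same for the moment, N m.
- read_width(): opening from 0.0 (shut) to 1.0 (fully open).
Only numpy, scipy, OpenCV 4.12 (cv2) and the standard library are available. Lean on these libraries where they do the work, as an engineer would, in place of code of your own. Each camera call takes 0.05 s, during which the arm holds its last target. There are 200 camera calls.

## Working session

There is one attempt and no reset: what is moved stays moved. The work goes in short steps, each a Python script; the robot and the scene stay as the last script left them, time stands still between calls to the robot, and variables do not carry over. Pictures are saved under pics/ and viewed, about 8 in all and at most 12, crops included, and the job is handed in when it is done.

```bash
ls; mkdir -p pics; cat > h.py <<'E'
import numpy as np, cv2
from cell import *
def cloud(name):
    """picture, and world point for every pixel (HxWx3, nan if none)"""
    pos,R=np.array(read_tool_pos()),read_ee_rot()
    img,d=capture(name); c=get_calibration(name); K=np.array(c["camera_matrix"])
    h,w=d.shape; u,v=np.meshgrid(np.arange(w),np.arange(h))
    r=np.stack([(u-K[0,2])/K[0,0],(v-K[1,2])/K[1,1]],-1)
    s=cv2.undistortPoints(np.stack([u,v],-1).reshape(-1,1,2).astype(float),K,np.array([c["k1"],0,0,0,0.])).reshape(h,w,2)
    P=np.dstack([s*d[...,None],d]).astype(float); P[d<=0]=np.nan
    if name=="wrist":
        T=np.array(c["tool_from_camera"]); P=P@T[:3,:3].T+T[:3,3]
        from scipy.spatial.transform import Rotation as Ro
        q=np.array(R); M=Ro.from_quat(np.r_[q[1:],q[0]]).as_matrix() if q.size==4 else q
        return img,P@M.T+pos
    Rm=cv2.Rodrigues(np.array(c["rvec"],float))[0]
    return img,(P-np.array(c["tvec"]).ravel())@Rm
E
python3 - <<'E'
from h import *
print(read_clock(),read_ee_rot(),read_tool_pos())
for n in("scene","top"):
    img,P=cloud(n); cv2.imwrite(f"pics/{n}0.png",img); np.save(f"/tmp/{n}.npy",P); print(P[150:350:60,100:450:80].round(3).tolist())
E
```

```text
pics
0.0 [ 0.69985287 -0.09940168  0.70015423  0.10054514] [ 0.18887921 -0.64764291  0.30296981]
[[[1.022, -0.026, 0.019], [0.894, -0.165, -0.001], [0.69, -0.216, 0.041], [0.58, -0.399, -0.002], [0.42, -0.517, -0.002]], [[0.847, 0.115, -0.001], [0.714, 0.022, 0.002], [0.508, 0.036, 0.096], [0.459, -0.169, -0.0], [0.329, -0.264, -0.0]], [[0.667, 0.248, 0.034], [0.594, 0.146, -0.001], [0.481, 0.073, 0.008], [0.376, -0.012, 0.001], [0.409, -0.848, -0.642]], [[0.599, 0.311, -0.001], [0.504, 0.24, -0.0], [0.41, 0.17, 0.0], [0.316, 0.101, -0.001], [0.33, -0.725, -0.803]]]
[[[0.641, 0.383, -0.001], [0.64, 0.176, 0.034], [0.648, -0.017, 0.002], [0.652, -0.217, -0.0], [0.656, -0.418, 0.001]], [[0.491, 0.377, 0.002], [0.495, 0.179, -0.001], [0.502, -0.017, 0.101], [0.503, -0.218, 0.001], [0.506, -0.418, 0.001]], [[0.343, 0.374, -0.001], [0.346, 0.176, -0.004], [0.351, -0.022, -0.001], [0.354, -0.22, 0.0], [0.358, -0.418, 0.003]], [[-0.095, 0.693, -0.802], [-0.084, 0.32, -0.797], [0.109, -0.033, -0.27], [-0.068, -0.417, -0.79], [-0.067, -0.792, -0.799]]]
```

View pics/scene0.png

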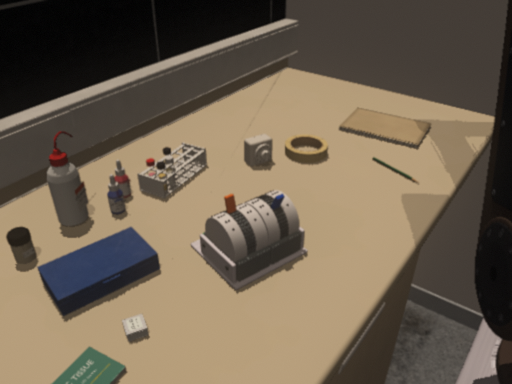

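View pics/top0.png

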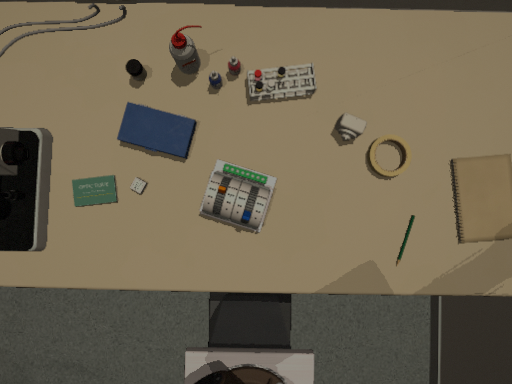

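Orange is the left module (tab at top-view px 222,188), and blue is the right one (247,215). The bank is yawed about 15°. I'll fit the drum cylinder and the tabs from both clouds.

```bash
cat > fit.py <<'E'
from h import *
from scipy.optimize import least_squares
def fit(img,P,p0=(0.51,-0.003,-0.25)):
    near=(np.hypot(P[...,0]-.51,P[...,1]+.003)<.13)&np.isfinite(P[...,2])
    Q=P[near&(P[...,2]>.065)&(P[...,2]<.104)]
    def loc(p,Q):
        c,s=np.cos(p[2]),np.sin(p[2]); d=Q[:,:2]-p[:2]
        return np.c_[d@[c,s],d@[-s,c],Q[:,2]-.006-.049]
    def res(p): L=loc(p,Q); return np.hypot(L[:,0],L[:,2])-.045
    r=least_squares(res,p0,loss="soft_l1",f_scale=.002,x_scale=[.01,.01,.1])
    p=r.x; hsv=cv2.cvtColor(img,cv2.COLOR_BGR2HSV); out={}
    L=loc(p,Q); ys=L[np.abs(np.hypot(L[:,0],L[:,2])-.045)<.005,1]
    mid=(np.percentile(ys,1)+np.percentile(ys,99))/2
    for n,lo,hi in(("blue",(100,110,50),(130,255,255)),("orange",(3,130,80),(18,255,255))):
        m=near&(cv2.inRange(hsv,lo,hi)>0)&(P[...,2]>.06)
        v,u=np.nonzero(m); T=loc(p,P[m]); k=np.hypot(T[:,0],T[:,2])>.05
        a=np.arctan2(T[k,0],T[k,2])
        out[n]=(len(v),k.sum(),u.mean().round(),v.mean().round(),np.median(a).round(3) if k.any() else None,(np.median(T[k,1])).round(4), np.hypot(T[k,0],T[k,2]).max().round(3))
    c,s=np.cos(p[2]),np.sin(p[2])
    print("p",p.round(4),"mid",mid.round(4),"span",np.ptp(np.percentile(ys,[1,99])).round(4),"centre",(p[:2]+mid*np.array([-s,c])).round(4),"rms",np.median(np.abs(r.fun)).round(4),out)
if __name__=="__main__":
    for n in("scene","top"): fit(cv2.imread(f"pics/{n}0.png"),np.load(f"/tmp/{n}.npy"))
E
python3 fit.py
python3 - <<'E'
from h import *
P=np.load("/tmp/top.npy")
for u,v in((217,162),(275,177),(262,231),(201,213)): print(P[v,u].round(3))
E
```

```text
p [ 0.5783  0.2214 -0.286 ] mid -0.1908 span 0.1318 centre [0.5244 0.0383] rms 0.0012 {'blue': (21, np.int64(21), np.float64(279.0), np.float64(197.0), np.float64(-0.44), np.float64(-0.2234), np.float64(0.074)), 'orange': (149, np.int64(127), np.float64(230.0), np.float64(203.0), np.float64(0.168), np.float64(-0.1558), np.float64(0.073))}
p [ 0.4383 -0.2491 -0.2878] mid 0.2993 span 0.1312 centre [0.5233 0.0379] rms 0.0008 {'blue': (65, np.int64(53), np.float64(246.0), np.float64(215.0), np.float64(-0.362), np.float64(0.2656), np.float64(0.078)), 'orange': (28, np.int64(27), np.float64(222.0), np.float64(188.0), np.float64(0.22), np.float64(0.3326), np.float64(0.074))}
[0.615 0.089 0.009]
[ 0.581 -0.055  0.009]
[ 0.447 -0.026 -0.003]
[0.489 0.126 0.005]
```

```bash
cat > w.py <<'E'
from h import *
from scipy.spatial.transform import Rotation as Ro
C=np.array([.524,.038,.055]); yaw=-.287
ax=np.array([np.cos(yaw),np.sin(yaw),0]); ay=np.array([-np.sin(yaw),np.cos(yaw),0]); Z=np.array([0,0,1.])
OFF=dict(blue=-.034,orange=.034)
def pose(w,a,r,sg=1):
    """tool looking in along the radius at wheel angle a, grasp point at radius r, jaws along the tangent"""
    rad=np.sin(a)*ax+np.cos(a)*Z; t=sg*(np.cos(a)*ax-np.sin(a)*Z)
    q=Ro.from_matrix(np.c_[-rad,t,np.cross(-rad,t)]).as_quat()
    return C+OFF[w]*ay+(r+.054)*rad, np.r_[q[3],q[:3]]
E
python3 - <<'E'
from w import *
for sg in(1,-1):
  for w,A in(("blue",(-.4,-.1,.19)),("orange",(.2,-.2,-.576))):
    for a in A:
      for r in(.07,.13):
        q=solve_ik(*pose(w,a,r,sg)); print(sg,w,a,r,None if q is None else np.round(q,2))
E
```

```text
1 blue -0.4 0.07 None
1 blue -0.4 0.13 None
1 blue -0.1 0.07 [ 0.45  0.16 -0.63  0.1  -0.71  2.33]
1 blue -0.1 0.13 [ 0.46  0.07 -0.56  0.09 -0.86  2.34]
1 blue 0.19 0.07 [ 0.3   0.34 -0.3  -0.12 -1.1   2.62]
1 blue 0.19 0.13 [ 0.29  0.3  -0.21 -0.11 -1.23  2.61]
1 orange 0.2 0.07 [ 0.39  0.38 -0.23 -0.14 -1.12  2.54]
1 orange 0.2 0.13 [ 0.38  0.34 -0.15 -0.13 -1.25  2.53]
1 orange -0.2 0.07 [ 0.61  0.15 -0.73  0.29 -0.58  2.01]
1 orange -0.2 0.13 [ 0.64  0.05 -0.66  0.24 -0.75  2.05]
1 orange -0.576 0.07 None
1 orange -0.576 0.13 None
-1 blue -0.4 0.07 None
-1 blue -0.4 0.13 None
-1 blue -0.1 0.07 [ 0.45  0.16 -0.63  0.1  -0.71 -0.81]
-1 blue -0.1 0.13 [ 0.46  0.07 -0.56  0.09 -0.86 -0.8 ]
-1 blue 0.19 0.07 [ 0.3   0.34 -0.3  -0.12 -1.1  -0.52]
-1 blue 0.19 0.13 [ 0.29  0.3  -0.21 -0.11 -1.23 -0.53]
-1 orange 0.2 0.07 [ 0.39  0.38 -0.23 -0.14 -1.12 -0.61]
-1 orange 0.2 0.13 [ 0.38  0.34 -0.15 -0.13 -1.25 -0.61]
-1 orange -0.2 0.07 [ 0.61  0.15 -0.73  0.29 -0.58 -1.13]
-1 orange -0.2 0.13 [ 0.64  0.05 -0.66  0.24 -0.75 -1.09]
-1 orange -0.576 0.07 None
-1 orange -0.576 0.13 None
```

The wrist can't tilt back far enough to follow the tabs. Instead I'll keep the tool vertical, shut the fingers, line the jaw axis up with the axle, and push each tab sideways with a force stop.

```bash
cat >> w.py <<'E'
def vp(w,x,h,sg=1):
    """tool straight down, jaws along the axle; fingertips at module x, height h over the axle"""
    y=sg*ay; q=Ro.from_matrix(np.c_[-Z,y,np.cross(-Z,y)]).as_quat()
    return C+OFF[w]*ay+x*ax+(h+.073)*Z, np.r_[q[3],q[:3]]
E
python3 - <<'E'
from w import *
best=None
for sg in(1,-1):
    qs=[solve_ik(*vp(*k,sg)) for k in(("blue",-.06,.13),("blue",-.06,.056),("blue",-.005,.056),("orange",.05,.13),("orange",.05,.056),("orange",-.02,.056),("orange",-.02,.13))]
    print(sg,[None if q is None else np.round(q,2).tolist() for q in qs])
    if all(q is not None for q in qs):
        c=np.abs(qs[0]-np.array(read_q())).max()
        if best is None or c<best[0]: best=(c,sg)
sg=best[1]; print("sg",sg); open("sg","w").write(str(sg))
grip(0.0)
movep(*vp("blue",-.06,.13,sg))
print(read_clock(),read_tool_pos(),read_width())
img,P=cloud("scene"); cv2.imwrite("pics/s1.png",cv2.resize(img[120:300,150:400],None,fx=3,fy=3))
from fit import fit
fit(*cloud("wrist")) if 0 else None
img,P=cloud("wrist"); cv2.imwrite("pics/w1.png",img)
E
```

```text
1 [[0.48, 0.03, -0.52, 0.0, -1.02, -2.34], [0.48, 0.12, -0.62, 0.0, -0.83, -2.34], [0.4, 0.2, -0.51, 0.0, -0.86, -2.26], [0.43, 0.24, -0.26, 0.0, -1.07, -2.29], [0.43, 0.32, -0.35, 0.0, -0.91, -2.29], [0.52, 0.22, -0.49, 0.0, -0.86, -2.38], [0.52, 0.14, -0.39, 0.0, -1.04, -2.38]]
-1 [[0.48, 0.03, -0.52, 0.0, -1.02, 0.8], [0.48, 0.12, -0.62, 0.0, -0.83, 0.8], [0.4, 0.2, -0.51, 0.0, -0.86, 0.88], [0.43, 0.24, -0.26, 0.0, -1.07, 0.85], [0.43, 0.32, -0.35, 0.0, -0.91, 0.85], [0.52, 0.22, -0.49, 0.0, -0.86, 0.76], [0.52, 0.14, -0.39, 0.0, -1.04, 0.76]]
sg -1
3.425 [0.45700981 0.02197929 0.25801565] -0.0032791610340114734
```

View pics/s1.png

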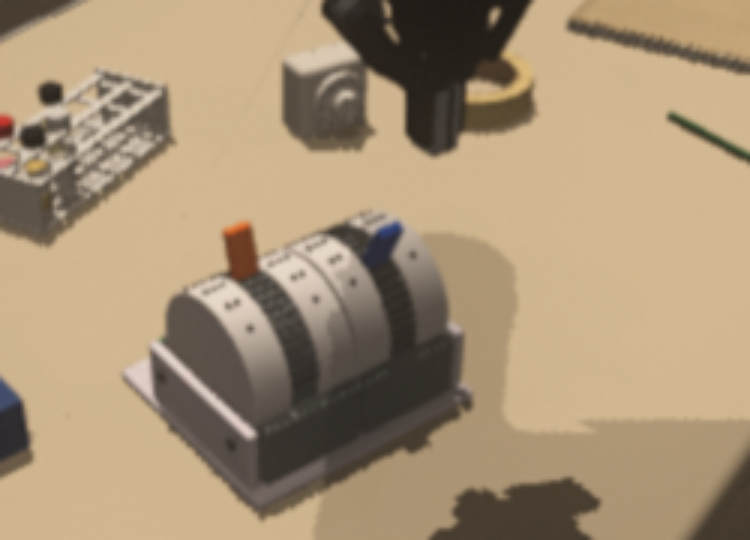

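View pics/w1.png

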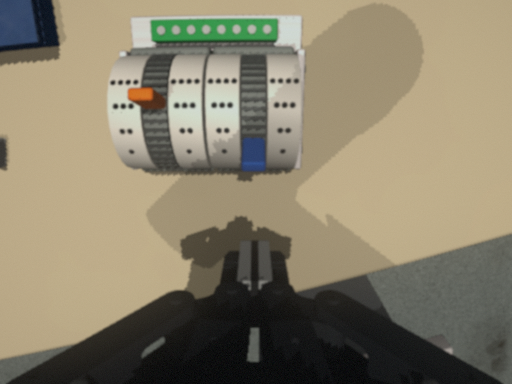

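The shut fingers are in line with the blue wheel (wrist px 254), clear of the blue tab at (254,153), and the rows read 1 to 4 from near to far. I'll check the fingertip height, then push blue.

```bash
cat > push.py <<'E'
import sys; from w import *; from fit import fit
w,x0,x1=sys.argv[1],float(sys.argv[2]),float(sys.argv[3]); h=.056; sg=int(open("sg").read())
back=np.sign(x0-x1)*.02
img,P=cloud("scene"); t=np.array(read_tool_pos()); m=(np.hypot(P[...,0]-t[0],P[...,1]-t[1])<.03)&(P[...,2]>.12)
print("tip below TCP",t[2]-np.nanmin(P[...,2][m]) if m.any() else None)
if np.hypot(*(vp(w,x0,.13,sg)[0]-t)[:2])>.01: servo_line(vp(w,x0,.13,sg)[0],.2)
print("down",servo_line(vp(w,x0,h,sg)[0],.1,f_stop=8))
print("push",servo_line(vp(w,x1,h,sg)[0],.05,f_stop=10),read_wrist_force(),(np.array(read_tool_pos())-C)@ax)
servo_line(vp(w,x1+back,h,sg)[0],.1); servo_line(vp(w,x1+back,.13,sg)[0],.2)
print(read_clock()); fit(*cloud("scene")); fit(*cloud("top"))
img,P=cloud("scene"); cv2.imwrite(f"pics/after_{w}.png",cv2.resize(img[120:300,150:400],None,fx=3,fy=3))
cv2.imwrite(f"pics/wr_{w}.png",cloud("wrist")[0])
E
python3 push.py blue -.06 -.005
```

```text
tip below TCP 0.13789357307747113
down False
push False [-0.35327934 -0.06675781 -0.25397396] -0.004923596664836387
6.5833
p [ 0.5707  0.1965 -0.2853] mid -0.1648 span 0.1317 centre [0.5244 0.0383] rms 0.0011 {'blue': (10, np.int64(10), np.float64(264.0), np.float64(183.0), np.float64(0.142), np.float64(-0.1982), np.float64(0.072)), 'orange': (151, np.int64(128), np.float64(230.0), np.float64(203.0), np.float64(0.165), np.float64(-0.1292), np.float64(0.073))}fit.py:18: RuntimeWarning: Mean of empty slice.
  out[n]=(len(v),k.sum(),u.mean().round(),v.mean().round(),np.median(a).round(3) if k.any() else None,(np.median(T[k,1])).round(4), np.hypot(T[k,0],T[k,2]).max().round(3))
  ret = ret.dtype.type(ret / rcount)
  return _methods._mean(a, axis=axis, dtype=dtype,
Traceback (most recent call last):
  File "push.py", line 10, in <module>
    print(read_clock()); fit(*cloud("scene")); fit(*cloud("top"))
                                               ~~~^^^^^^^^^^^^^^^
  File "fit.py", line 18, in fit
    out[n]=(len(v),k.sum(),u.mean().round(),v.mean().round(),np.median(a).round(3) if k.any() else None,(np.median(T[k,1])).round(4), np.hypot(T[k,0],T[k,2]).max().round(3))
                                                                                                                                      ~~~~~~~~~~~~~~~~~~~~~~~~~~~^^
ValueError: zero-size array to reduction operation maximum which has no identity
```

Blue went from about -0.40 to about +0.14, close to row three. The top-view fit failed only because the arm hid the tabs. Orange is next.

```bash
sed -i 's/; fit(\*cloud("top"))//' push.py; python3 push.py orange .05 -.0186 2>&1 | grep -v Warn
```

```text
tip below TCP 0.07324139138351798
down False
push False [ 0.51704214 -0.52863635  0.38853237] -0.01865886854567852
10.675
p [ 0.5612  0.1655 -0.2824] mid -0.1322 span 0.1315 centre [0.5244 0.0386] rms 0.0011 {'blue': (10, np.int64(10), np.float64(264.0), np.float64(183.0), np.float64(0.136), np.float64(-0.165), np.float64(0.072)), 'orange': (78, np.int64(75), np.float64(245.0), np.float64(218.0), np.float64(-0.554), np.float64(-0.0933), np.float64(0.075))}
```

```bash
python3 - <<'E'
from w import *; from fit import fit
sg=int(open("sg").read())
movep(*vp("blue",-.07,.20,sg)); dwell(.3)
cv2.imwrite("pics/wfin.png",cloud("wrist")[0]); fit(*cloud("wrist")); fit(*cloud("scene")); print(read_clock(),read_wrist_force())
E
```

```text
p [ 0.554   0.1401 -0.285 ] mid -0.1069 span 0.1308 centre [0.5239 0.0375] rms 0.0005 {'blue': (199, np.int64(199), np.float64(254.0), np.float64(83.0), np.float64(0.173), np.float64(-0.1409), np.float64(0.075)), 'orange': (493, np.int64(420), np.float64(177.0), np.float64(132.0), np.float64(-0.455), np.float64(-0.0739), np.float64(0.074))}
p [ 0.5597  0.1603 -0.2831] mid -0.127 span 0.1318 centre [0.5243 0.0384] rms 0.0011 {'blue': (12, np.int64(12), np.float64(264.0), np.float64(183.0), np.float64(0.14), np.float64(-0.1605), np.float64(0.072)), 'orange': (82, np.int64(71), np.float64(245.0), np.float64(218.0), np.float64(-0.539), np.float64(-0.0876), np.float64(0.074))}
11.825 [-0.44072755 -0.27534528 -0.70425782]
```

View pics/wfin.png

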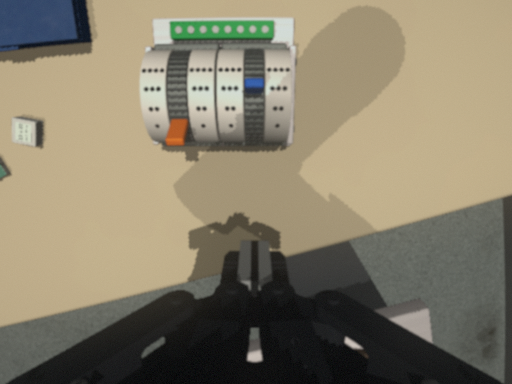

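The wrist picture shows blue's tab (254,83) level with row three and orange's (177,132) at row one. The face-biased medians for orange differ (-0.455 and -0.54), so I'll check once using only the tab's end face, then hand in if that agrees.

```bash
python3 - <<'E'
from w import *
ok=True
for n in("wrist","scene"):
    img,P=cloud(n); hsv=cv2.cvtColor(img,cv2.COLOR_BGR2HSV); D=P-C
    x,y,z=D@ax,D@ay,D[...,2]; r=np.hypot(x,z)
    m=(cv2.inRange(hsv,(3,130,80),(18,255,255))>0)&(abs(y-.034)<.012)&(r<.08)&(r>.05)
    a=np.arctan2(x,z); e=np.median(a[m&(r>.0705)]); 
    print(n,e,np.percentile(a[m],[2,98]),m.sum()); ok&=-.70<e<-.45
print(ok,np.abs(read_qvel()).max(),read_clock())
if ok: finish_job()
E
```

```text
wrist -0.4960358353066504 [-0.55226672 -0.425323  ] 413
scene -0.5351710556803622 [-0.59694538 -0.49093625] 73
True 0.0046708482565919526 11.925
the job is handed in; nothing more can be done
```

I turned both wheels to the code and handed the job in at about 11.9 s of the 42 s allowed. With the fingers shut and the tool pointing straight down, I pushed each tab sideways, backed off, and lifted clear before handing in.

| Wheel | Target (rad) | Allowed (rad) | Wrist camera (rad) | Scene camera (rad) |
|---|---|---|---|---|
| Blue | 0.192 (row of three dots) | 0.012 to 0.372 | +0.17 | +0.14 |
| Orange | -0.576 (row of one dot) | -0.756 to -0.396 | -0.50 | -0.535 |

- **Disagreement:** the two cameras differ by about 0.04 rad on each wheel. A first rougher reading of orange from the wrist camera gave -0.455. All of these are inside the allowed bands.
- **Robot state:** the arm was nearly still. The wrist force read under 1 N after each push and at the end, and neither push tripped its 10 N stop.
- **Failed checks:** the overhead-camera check failed after the blue push because the arm hid the tabs. The first fingertip-height check gave an unusable reading, but the second gave 73 mm, as specified.

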